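# Open the insect cage's gate past a sagging bolt and hold it ajar

## Task

The hoverflies must be shut in the back chamber before the rearing cage is opened: slide the shutter's grip on the cage roof along its track until the shutter is fully closed. Then draw the barrel bolt on the gate: it sags and its nib hooks behind the keeper's bent-up lip, so lift the bolt as you pull it back clear of the keeper and do not force it. Pull the self-closing gate open about 8 cm at its free edge and finish while still holding it there, steady in the gripper, leaving the other things on the bench where they are.

Things in the scene. Friction and masses are not known exactly. Their poses are not given: they have to be found in the camera images.
- cage: Insect rearing cage of aluminium profile with clear walls and roof, fixed to the bench, 380 mm wide, 300 mm deep, roof top 265 mm above the bench. Origin at bench height in the middle of its front face; its x axis points into the cage (away from the robot), y to the robot's left along the front, z up. The flat front face is the plane x = 0; the roof spans x 0 to 300 mm, y -190 to 190 mm.
- shutter_grip (a point): Centre of the black plastic grip of the sliding shutter on the cage roof: a block 16 mm (cage x) by 30 mm (cage y) by 36 mm high, so this point is 18 mm under its top, 288 mm above the bench. It stands free on the roof (two track strips 3 mm high beside it), 75 mm behind the front face, and slides along cage y. It resists with about 2 N and stays where it is left.
- shutter (a joint): Slide of the shutter, m: 0 open (grip at cage y = +55 mm), 0.13 fully closed against its stop (grip at cage y = -75 mm); the grip moves to cage -y as it closes. From 0.12 on, the passage between the two chambers is covered.
- knob (a point): Centre of the bolt's steel ball knob, 20 mm across, on a neck that rises outwards at 45 degrees from the rod (rod 30 mm behind, 32 mm below the ball). Bolt home: 45 mm in front of the cage face, cage y -112 mm, 232 mm above the bench, 33 mm under the roof top. Free above, before and beside it; guides and keeper begin 18 mm behind the ball centre. Moves with bolt and gate.
- bolt: Barrel bolt: round steel rod 11 mm thick, 170 mm long, 15 mm before the gate's face, nose to cage -y. Origin on the rod in the snug rear guide, 95 mm from the knob; local y away from the nose, z up. It swings up about that guide in the tall worn front guide and falls back by its weight (0.15 kg): at rest the nose droops 0.08 rad; it rises by 0.11 rad at most (knob up 10 mm).
- draw (a joint): How far the bolt has been pulled back along itself, m: 0 home, 0.045 fully back; pulling moves the knob to cage +y. The nib has passed the lip from 0.018, the nose is clear of the keeper and the gate can open from 0.025. Friction about 1.2 N, stays where it is left.
- keeper: Steel strap loop screwed on the right front post that holds the bolt's nose, 30 by 66 mm, 27 mm proud of the front face; the lower edge on the gate's side is bent up into a lip 12 mm high. Origin at the middle of its back, on the front face, 199 mm above the bench.
- gate_hinge (a point): Point on the gate's vertical hinge axis, at the cage's front face by the left post (cage y = +148 mm), 208 mm above the bench, as high as the bolt.
- jar_mid (a point): Centre of a specimen jar, 60 mm across, 85 mm high, standing on the bench: leave alone.
- petri_mid (a point): Centre of a stack of clear dishes, 90 mm across, 30 mm high, on the bench: leave alone.
- reagent_mid (a point): Centre of an amber bottle, 66 mm across, 140 mm high, standing on the bench: leave alone.
- nib (a point): Foot of the nib, 8 mm wide and 10 mm deep, under the bolt's nose, hooked behind the keeper's bent-up lip. It clears the lip when the knob is lifted 6 mm or more (7 to 9 mm is right), kept up for the first 20 mm of the pull. It has about 2 mm of play towards the lip.
- swing (a joint): Gate angle, rad: 0 shut, growing as the free edge swings out to the robot (clockwise from above; the left end stays). Hinge springs pull it shut: about 0.3 N m, or 1.5 N at the knob. 0.275 is 80 mm open at the free edge.
- gate: The cage's front gate: aluminium rails with steel mesh, 293 mm wide, 206 mm high, 18 mm thick, flush with the cage's front when shut. Its free (right-hand) stile is 40 mm wide. Origin on the hinge axis at bench height; axes as the cage's when shut; the free edge is 295 mm from the hinge.

How it is judged:
By the outcome, as a careful person would: the job done as asked, in the order asked, and still so for the second after the job is handed in, while the arm keeps its last pose, push and grip.
It also fails if it takes over 48 s, if anything falls off the work surface, if the arm or the gripper's body presses on something with over 40 N, if the wrist force passes 120 N, or if a joint passes its speed limit or range.

## Robot

A 7-joint arm with a two-finger parallel gripper is mounted at the origin on the work surface. World frame = base frame: x ahead of the robot, y to its left, z up, the work surface at z = 0. Lengths are in m, angles in degrees, forces in N, time in s.
With the tool pointing down it reaches from about 0.425 to 0.875 m from the base axis. Payload 8.4 kg.
Tool frame: the origin (TCP) lies on the mounting face of the last link; the fingertips stand 173 mm ahead of it and the grasp point (between the pads) lies 155 mm ahead of it; z points along the fingers, y is the line along which they close (so a half turn about z gives the same grasp; the last joint's range is limited). The gripper opens to 85 mm and grips with 20 to 120 N. Pads are 22 mm wide; open, the fingers measure 114 mm over their backs; the gripper's body (76 mm by 85 mm) begins 54 mm behind the grasp point. The pads swing forward as they close: fully open they stand 13 mm farther back than shut.
Start: joints at [64.217, 19.091, 2.286, 83.961, -0.768, 76.965, -3.352], TCP at [0.223, -0.61, 0.405] pointing down, gripper open.
Joint ranges: [-147.57, 147.57], [-21.85, 119.76], [-74.77, 79.35], [14.55, 137.4], [-85.83, 265.84], [4.83, 119.75], [-152.11, 152.11]. Speed limits (degrees/s): [127.2, 127.2, 159.86, 159.86, 180, 180, 180].

## Interface

Orientations are given as [roll, pitch, yaw] about the fixed x, y, z axes, in that order (R = Rz(yaw) Ry(pitch) Rx(roll)).
In Python, from cell import arm, imaging, order gives the robot as it stands.
- The arm moves only by the tool move_arm, never from a script. Its argument "commands" is a list of rows, each a list of 5 numbers: the shift along the tool's x, y, z in m, then the turn about the tool's z in rad, then the opening, from 0 (shut) to 1 (fully open). A call has 1 to 12 rows; each row shifts and turns the commanded pose from where the row before left it, along the tool's axes as they then stand; what a row does not reach is not made up. A row lasts 1/10 s, in which the tool goes at most 50 mm and 8.59 degrees, less where a joint would pass 70% of its speed; a pose out of reach is approached as far as the arm can. A call is refused whole if a number of a shift passes 0.05 or a number of a turn 0.15, either way. A call with a gripper value outside its range is refused whole. The fingers move at their own pace and stop on an object; the grip force is fixed at half the most. Time passes only in rows, so rows that do not move let the fingers close. It gives the time, the measured TCP pose, the force, the opening and the grip force at its end, in the units of the state.
- arm.observe(): the state, without advancing time (a new reading comes with each control period).
- imaging.get_image(name): name is "side" or "top"; returns a dict with "frame" (400x640x3 uint8, red, green, blue), "fx", "fy", "cx", "cy" (pixels), "R" (3x3) and "t" (3): a world point X has camera coordinates R X + t. Camera axes: x right, y down, z forward; pixel columns grow to the right and rows downward; lengths in m; the calibration is good to about 2 mm. A picture is of the moment at which its call begins. There is no depth.
- order.close_job(): hands the job in; it is judged then, once.
The state is a dict: "time": time; "qpos": joint angles; "joint_velocities": joint speeds; "joint_torque": joint torques, N m; "ee_pos": TCP position; "orientation": TCP orientation; "contact_force": force on the tool from outside, world axes, zero at the start; "ft_torque": the same for the moment, N m; "gripper_width": finger opening in m; "grasp_force": force on a finger pad.
Only numpy, scipy, OpenCV 4.12 (cv2) and the standard library are available. Lean on these libraries where they do the work, as an engineer would, in place of code of your own. Each camera call takes 0.05 s, during which the arm holds its last target. There are 200 camera calls.

## Working session

There is one attempt and no reset: what is moved stays moved. The work goes in short steps, Python scripts to look and compute and a tool call to move; the robot and the scene stay as the last step left them, time stands still between calls to the robot, and variables do not carry over. Pictures are saved under pics/ and viewed, at most 10 in all, crops included, and the job is handed in when it is done.

Besides the shell and the picture viewer there is one more tool, called after ">>>" in YAML: its name, and indented under it one key for each argument. move_arm: Moves the arm, as the interface text tells. Its arguments: {"type":"object","properties":{"commands":{"type":"array","items":{"type":"array","items":{"type":"number"}}}},"required":["commands"]}

```bash
mkdir -p pics; ls; python3 - <<'E'
from cell import arm, imaging, order
import cv2,numpy as np
print(arm.observe())
for n in("side","top"):
    d=imaging.get_image(n); cv2.imwrite(f"pics/{n}0.png",d["frame"][:,:,::-1])
    print(n,d["fx"],d["fy"],d["cx"],d["cy"],np.array(d["R"]).round(4).tolist(),np.array(d["t"]).round(4).tolist())
E
```

```text
pics
{'time': 0.0, 'qpos': array([64.21885669, 19.13182209,  2.28442335, 84.01167752, -0.76688304,
       76.9660046 , -3.35207014]), 'joint_velocities': array([-0.01376854,  0.11354757, -0.02651005,  0.03945412,  0.06789941,
       -0.08101595, -0.11089249]), 'joint_torque': array([-7.68295558e-05, -6.58537745e+01,  1.36535648e+00, -4.05574393e+01,
        1.66513963e-02,  1.24827528e-02,  7.36283755e-05]), 'ee_pos': array([ 0.22327898, -0.61025634,  0.403815  ]), 'orientation': array([-1.79905997e+02,  7.19608591e-03,  2.00965137e+01]), 'contact_force': array([-0.34862874,  0.05961041, -0.13618425]), 'ft_torque': array([ 0.0115525 ,  0.00616291, -0.01707764]), 'grasp_force': 0.0, 'gripper_width': 0.08556109588123229}
side 518.9511046841877 518.9511046841877 321.9388258560895 204.00499319567217 [[-0.8889, -0.4581, -0.0017], [-0.3512, 0.6839, -0.6395], [0.2941, -0.5679, -0.7688]] [0.4396, 0.2936, 1.5127]
top 435.15564106661895 435.15564106661895 322.6889155313631 199.63914159482266 [[-0.023, -0.9997, -0.0022], [-0.9875, 0.0231, -0.1559], [0.1559, -0.0015, -0.9878]] [0.0273, 0.5042, 1.2686]
```

View pics/side0.png

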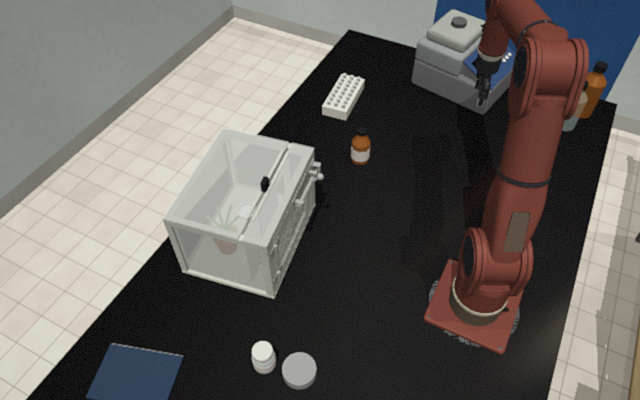

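View pics/top0.png

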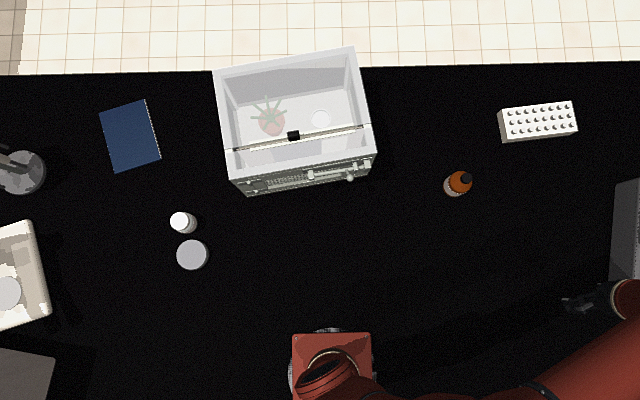

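The side view shows the cage at (165–320, 130–298), with the grip at (265,184) and the knob near (319,176). The top view shows the roof corners near (213,70), (354,47), (376,152) and (232,178), and the grip at (293,135). Next I'll enlarge both.

```bash
python3 - <<'E'
import cv2
a=cv2.imread("pics/top0.png")[40:200,205:390]; cv2.imwrite("pics/top0c.png",cv2.resize(a,None,fx=3.75,fy=3.75,interpolation=cv2.INTER_CUBIC))
a=cv2.imread("pics/side0.png")[120:300,160:340]; cv2.imwrite("pics/side0c.png",cv2.resize(a,(594,594),interpolation=cv2.INTER_CUBIC))
E
```

```text
(no output)
```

View pics/top0c.png

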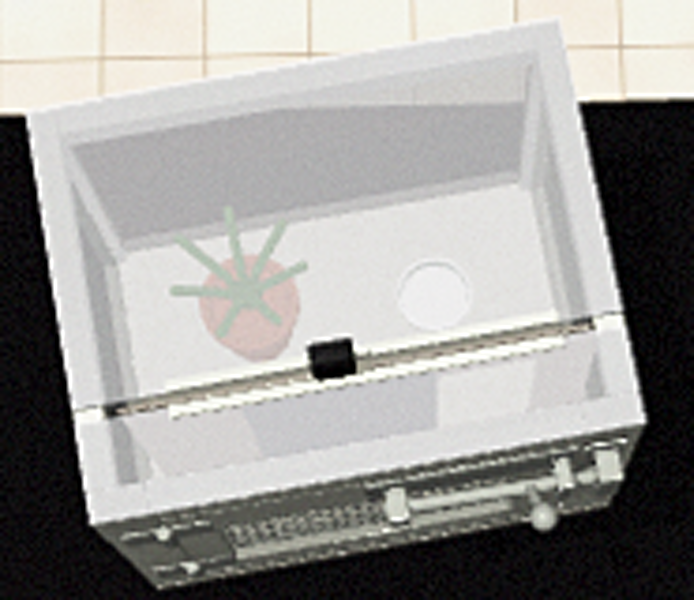

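View pics/side0c.png

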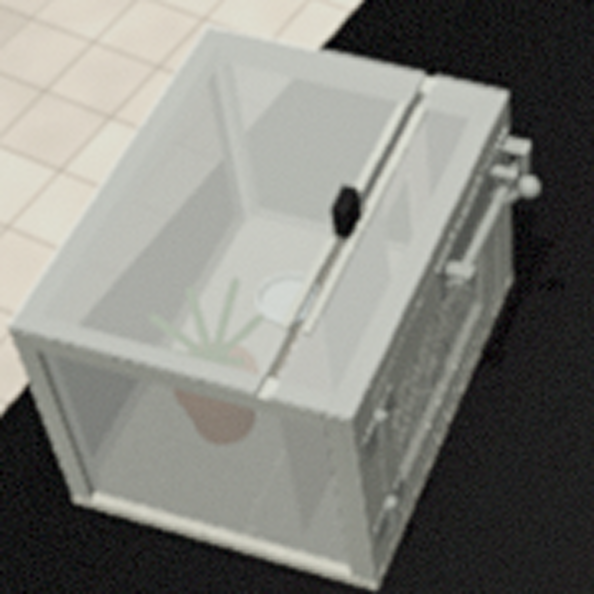

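Top crop: the roof corners are (27,113), (560,20), (645,420) and (92,525), the grip is at about (332,358) and the knob at (543,516). Side crop: the roof corners are (208,28), (512,92), (352,418) and (10,328), the knob is at (530,187) and the grip at (346,211).

```bash
cat > h.py <<'E'
import numpy as np
from scipy.optimize import least_squares
K=dict(side=(518.951,321.939,204.005),top=(435.1556,322.689,199.639))
from cell import imaging
def cams():
    return {n:(lambda d:(np.array(d["R"]),np.array(d["t"])))(imaging.get_image(n)) for n in K}
def proj(C,n,X):
    R,t=C[n]; c=R@X+t; f,cx,cy=K[n]; return np.array([cx+f*c[0]/c[2],cy+f*c[1]/c[2]])
def W(p,c):
    a=p[2]; return np.array([p[0]+np.cos(a)*c[0]-np.sin(a)*c[1],p[1]+np.sin(a)*c[0]+np.cos(a)*c[1],c[2]])
E
python3 - <<'E'
from h import *
C=cams()
T=lambda u,v:np.array([205+(u+.5)/3.75-.5,40+(v+.5)/3.75-.5]); S=lambda u,v:np.array([160+(u+.5)/3.3-.5,120+(v+.5)/3.3-.5])
BL,BR,FR,FL=(.3,.19,.265),(.3,-.19,.265),(0,-.19,.265),(0,.19,.265)
obs=[("top",BL,T(27,113)),("top",BR,T(560,20)),("top",FR,T(645,420)),("top",FL,T(92,525)),("top",(0,.19,0),T(160,588)),
("side",BL,S(10,328)),("side",BR,S(208,28)),("side",FR,S(512,92)),("side",FL,S(352,418)),("side",(0,.19,0),S(378,590)),("side",(.3,.19,0),S(75,502))]
f=lambda p:np.concatenate([proj(C,n,W(p,np.array(c)))-o for n,c,o in obs])
r=least_squares(f,[.6,0,.1],loss="soft_l1"); p=r.x; print(p,np.degrees(p[2])); print(f(p).reshape(-1,2).round(1).tolist())
tri=lambda a,b:least_squares(lambda X:np.r_[proj(C,"top",X)-a,proj(C,"side",X)-b],[.6,0,.25])
def cage(X):
    a=p[2];d=X[:2]-p[:2];return [np.cos(a)*d[0]+np.sin(a)*d[1],-np.sin(a)*d[0]+np.cos(a)*d[1],X[2]]
for n,a,b in(("knob",T(543,516),S(530,187)),("grip",T(332,358),S(346,211))):
    s=tri(a,b);print(n,s.x.round(4),s.cost,"cage",np.round(cage(s.x),4))
print("grip exp",W(p,(.075,.055,.288)),"knob exp",W(p,(.045,-.112,.232)))
E
```

```text
[0.55505209 0.06116594 0.16253407] 9.312516454671469
[[-0.1, -0.7], [0.7, -1.1], [1.3, 1.1], [-0.0, 0.4], [0.2, 0.7], [-0.9, -0.3], [-0.2, -1.0], [-0.8, 0.3], [0.3, 0.9], [-0.0, 0.6], [0.2, 0.6]]
knob [ 0.529  -0.0544  0.2374] 0.18711839617392856 cage [-0.0444 -0.1098  0.2374]
grip [0.6277 0.0852 0.2932] 0.01794753719043532 cage [0.0756 0.0119 0.2932]
grip exp [0.62016356 0.12757752 0.288     ] knob exp [ 0.61758278 -0.04207607  0.232     ]
```

The fit holds within about 1 px. The knob comes out at cage x −44, y −110, z 237 mm and the grip at x 75.6, y +12 mm, so the shutter is partly closed already. I'll raise the tool, align its yaw with the cage and shut the fingers. Then I'll push the grip from its +y side.

```bash
cat > g.py <<'E'
import sys,numpy as np
from scipy.spatial.transform import Rotation as Ro
from cell import arm
P=np.array([.55505,.06117,.16253]); ca,sa=np.cos(P[2]),np.sin(P[2])
s=arm.observe(); p=s["ee_pos"]; R=Ro.from_euler("xyz",s["orientation"],degrees=True).as_matrix()
d=p[:2]-P[:2]; print("t",s["time"],"cage TCP",np.round([ca*d[0]+sa*d[1],-sa*d[0]+ca*d[1],p[2]],4),"ori",s["orientation"].round(2),"F",s["contact_force"].round(1),"w",round(s["gripper_width"],4))
if len(sys.argv)>3:
    c=[float(v) for v in sys.argv[1:4]]
    T=np.array([P[0]+ca*c[0]-sa*c[1],P[1]+sa*c[0]+ca*c[1],c[2]])
    print("tool shift",(R.T@(T-p)).round(4))
print("q",s["qpos"].round(1))
E
```

>>> move_arm:
  commands:
    - [0, 0, -0.04, 0.094, 0]
    - [0, 0, -0.04, 0.094, 0]
    - [0, 0, -0.04, 0, 0]
    - [0, 0, 0, 0, 0]

```text
time: 0.6
ee_pos: [0.2233, -0.6105, 0.5311]
orientation: [179.5, -0.1, 9.3]
contact_force: [0.1, 0.0, -0.1]
gripper_width: 0.0283
grasp_force: 0.0
```

```bash
python3 g.py 0.0755 0.065 0.52
```

```text
t 0.6 cage TCP [-0.4361 -0.6091  0.5311] ori [ 1.795e+02 -1.300e-01  9.320e+00] F [ 0.1  0.  -0.1] w 0.0283
tool shift [ 0.5116 -0.6742  0.0064]
q [ 62.8  17.3   4.3  71.9  -1.3  90.4 -13.8]
```

>>> move_arm:
  commands:
    - [0.021, -0.028, 0, 0, 0]
    - [0.021, -0.028, 0, 0, 0]
    - [0.021, -0.028, 0, 0, 0]
    - [0.021, -0.028, 0, 0, 0]
    - [0.021, -0.028, 0, 0, 0]
    - [0.021, -0.028, 0, 0, 0]
    - [0.021, -0.028, 0, 0, 0]
    - [0.021, -0.028, 0, 0, 0]
    - [0.021, -0.028, 0, 0, 0]
    - [0.021, -0.028, 0, 0, 0]
    - [0.021, -0.028, 0, 0, 0]
    - [0.021, -0.028, 0, 0, 0]

```text
time: 1.8
ee_pos: [0.4179, -0.2366, 0.5243]
orientation: [-180.0, 0.0, 9.3]
contact_force: [0.3, -0.7, 0.1]
gripper_width: -0.0003
grasp_force: 0.0
```

>>> move_arm:
  commands:
    - [0.021, -0.028, 0, 0, 0]
    - [0.021, -0.028, 0, 0, 0]
    - [0.021, -0.028, 0, 0, 0]
    - [0.021, -0.028, 0, 0, 0]
    - [0.021, -0.028, 0, 0, 0]
    - [0.021, -0.028, 0, 0, 0]
    - [0.021, -0.028, 0, 0, 0]
    - [0.021, -0.028, 0, 0, 0]
    - [0.021, -0.028, 0, 0, 0]
    - [0.021, -0.028, 0, 0, 0]
    - [0.021, -0.028, 0, 0, 0]
    - [0, 0, 0, 0, 0]

```text
time: 3.0
ee_pos: [0.5961, 0.1081, 0.5233]
orientation: [-179.8, 0.1, 9.7]
contact_force: [-1.2, 1.3, -0.3]
gripper_width: -0.0004
grasp_force: 0.0
```

```bash
python3 g.py 0.0755 0.065 0.455
```

```text
t 3.0 cage TCP [0.0481 0.0397 0.5233] ori [-1.7982e+02  8.0000e-02  9.7000e+00] F [-1.2  1.3 -0.3] w -0.0004
tool shift [ 0.0277 -0.0249  0.0683]
q [  13.1   15.2  -34.8   77.5    8.4   89.9 -101.1]
```

>>> move_arm:
  commands:
    - [0.014, -0.0125, 0, 0, 0]
    - [0.0135, -0.0125, 0, 0, 0]
    - [0, 0, 0, 0, 0]
    - [0, 0, 0.023, 0, 0]
    - [0, 0, 0.023, 0, 0]
    - [0, 0, 0.014, 0, 0]
    - [0, 0, 0.004, 0, 0]
    - [0, 0, 0, 0, 0]

```text
time: 3.8
ee_pos: [0.6186, 0.132, 0.4607]
orientation: [180.0, 0.0, 9.3]
contact_force: [0.2, 0.1, 0.1]
gripper_width: 0.0001
grasp_force: 0.0
```

```bash
python3 g.py 0.0755 0.050 0.455
```

```text
t 3.8 cage TCP [0.0742 0.0596 0.4607] ori [1.7999e+02 3.0000e-02 9.3000e+00] F [0.2 0.1 0.1] w 0.0001
tool shift [0.0013 0.0096 0.0057]
q [  10.5   19.3  -34.9   80.1   11.    84.  -104.7]
```

>>> move_arm:
  commands:
    - [0.001, 0, 0.008, 0, 0]
    - [0, 0.01, 0, 0, 0]
    - [0, 0.01, 0, 0, 0]
    - [0, 0.01, 0, 0, 0]
    - [0, 0.01, 0, 0, 0]
    - [0, 0.01, 0, 0, 0]
    - [0, 0, 0, 0, 0]

```text
time: 4.5
ee_pos: [0.6283, 0.0809, 0.4528]
orientation: [179.9, -0.0, 9.2]
contact_force: [-0.1, -0.9, -0.1]
gripper_width: -0.0001
grasp_force: 0.0
```

```bash
python3 g.py 0.0755 -0.0455 0.453
```

```text
t 4.5 cage TCP [0.0755 0.0077 0.4528] ori [ 1.7994e+02 -1.0000e-02  9.1600e+00] F [-0.1 -0.9 -0.1] w -0.0001
tool shift [ 0.0002  0.0532 -0.0001]
q [ 14.3  19.3 -33.6  80.7  10.7  83.1 -99.9]
```

>>> move_arm:
  commands:
    - [0, 0.01, 0, 0, 0]
    - [0, 0.01, 0, 0, 0]
    - [0, 0.01, 0, 0, 0]
    - [0, 0.01, 0, 0, 0]
    - [0, 0.005, 0, 0, 0]
    - [0, 0.002, 0, 0, 0]
    - [0, 0, 0, 0, 0]

```text
time: 5.2
ee_pos: [0.6355, 0.0364, 0.4526]
orientation: [180.0, 0.0, 9.3]
contact_force: [-0.1, -0.4, 0.1]
gripper_width: 0.0
grasp_force: 0.0
```

```bash
python3 g.py 0.0755 -0.0455 0.453; python3 - <<'E'
from cell import imaging
import cv2
a=imaging.get_image("side")["frame"][100:260,200:400,::-1]; cv2.imwrite("pics/s1.png",cv2.resize(a,None,fx=3.5,fy=3.5,interpolation=cv2.INTER_CUBIC))
E
```

```text
t 5.2 cage TCP [ 0.0754 -0.0375  0.4526] ori [179.98   0.     9.29] F [-0.1 -0.4  0.1] w 0.0
tool shift [ 0.0001  0.008  -0.0004]
q [ 17.5  19.5 -32.5  80.3  10.5  83.1 -95.5]
```

View pics/s1.png

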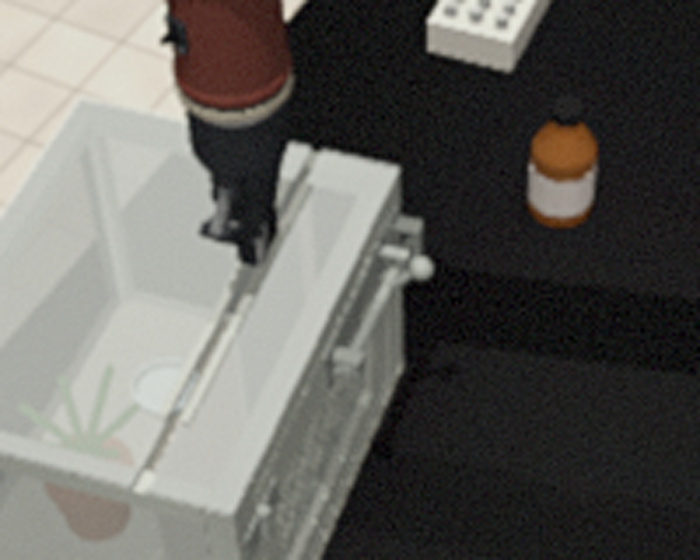

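The fingers at (255,250) hide the grip, and it has left its old spot, so it is moving with them. I'll go on in small steps to the stop.

>>> move_arm:
  commands:
    - [0, 0.003, 0, 0, 0]
    - [0, 0.003, 0, 0, 0]
    - [0, 0.002, 0, 0, 0]
    - [0, 0, 0, 0, 0]

```text
time: 5.65
ee_pos: [0.6368, 0.0287, 0.4527]
orientation: [180.0, 0.0, 9.3]
contact_force: [-0.9, 1.2, -0.4]
gripper_width: 0.0002
grasp_force: 0.2
```

>>> move_arm:
  commands:
    - [0, 0.002, 0, 0, 0]
    - [0, 0.002, 0, 0, 0]
    - [0, 0, 0, 0, 0]

```text
time: 5.95
ee_pos: [0.6369, 0.0275, 0.4527]
orientation: [-179.8, 0.0, 9.5]
contact_force: [-2.4, 8.9, -0.7]
gripper_width: 0.0002
grasp_force: 4.5
```

```bash
python3 g.py 0.0755 -0.0455 0.453
```

```text
t 5.95 cage TCP [ 0.0753 -0.0465  0.4527] ori [-1.798e+02  2.000e-02  9.500e+00] F [-2.4  8.9 -0.7] w 0.0002
tool shift [ 0.0002 -0.001  -0.0003]
q [ 18.2  19.6 -32.4  80.2  10.2  83.2 -94.4]
```

At the stop: 9 N of resistance with the fingers at y −46.5 mm, against −45.5 mm expected. I'll back off, rise and go above the knob.

>>> move_arm:
  commands:
    - [0, -0.01, 0, 0, 0]
    - [0, -0.01, 0, 0, 0]
    - [0, 0, -0.03, 0, 0]
    - [0, 0, -0.035, 0, 0]
    - [0, 0, 0, 0, 0.7]

```text
time: 6.45
ee_pos: [0.6342, 0.0457, 0.523]
orientation: [179.9, -0.4, 9.3]
contact_force: [0.1, 0.2, 0.9]
gripper_width: 0.013
grasp_force: 0.0
```

```bash
python3 g.py -0.045 -0.111 0.50
```

```text
t 6.45 cage TCP [ 0.0756 -0.0281  0.523 ] ori [179.95  -0.42   9.33] F [0.1 0.2 0.9] w 0.013
tool shift [-0.1208  0.0829  0.0222]
q [ 16.3  18.6 -32.9  73.4  10.   90.4 -95.8]
```

>>> move_arm:
  commands:
    - [-0.02, 0.014, 0, 0, 0.7]
    - [-0.02, 0.014, 0, 0, 0.7]
    - [-0.02, 0.014, 0, 0, 0.7]
    - [-0.02, 0.014, 0, 0, 0.7]
    - [-0.02, 0.014, 0, 0, 0.7]
    - [-0.02, 0.013, 0, 0, 0.7]
    - [0, 0, 0, 0, 0.7]
    - [0, 0, 0, 0, 0.7]

```text
time: 7.25
ee_pos: [0.529, -0.0565, 0.5178]
orientation: [180.0, -0.0, 9.3]
contact_force: [0.4, 0.4, -0.4]
gripper_width: 0.0596
grasp_force: 0.0
```

```bash
python3 g.py -0.045 -0.111 0.42;  python3 - <<'E'
from cell import imaging
import cv2,numpy as np
f=lambda n:imaging.get_image(n)["frame"][:,:,::-1]
a=f("side")[90:240,200:370];b=f("top")[60:210,220:390]
cv2.imwrite("pics/c2.png",np.hstack([cv2.resize(i,(400,353),interpolation=cv2.INTER_CUBIC) for i in(a,b)]))
E
```

```text
t 7.25 cage TCP [-0.0448 -0.1119  0.5178] ori [ 1.7996e+02 -3.0000e-02  9.2700e+00] F [ 0.4  0.4 -0.4] w 0.0596
tool shift [-0.0003 -0.001   0.0978]
q [ 29.2   5.  -29.9  88.4   2.5  87.3 -81.4]
```

View pics/c2.png

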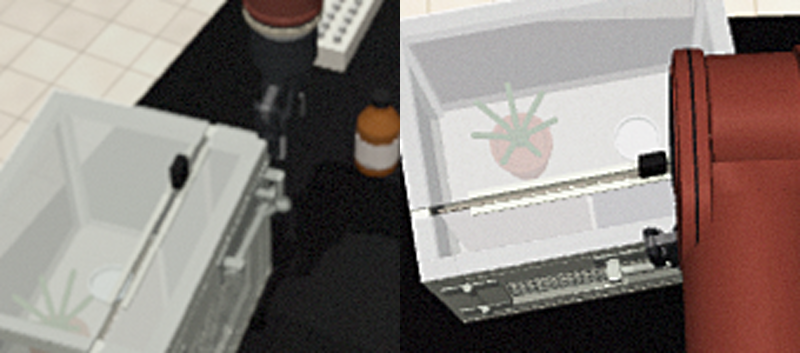

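In the left panel the shutter grip now stands at (179,172), near the right end of the track, and the knob is at (283,204) under the fingers. I'll check the grip pixel numerically and descend.

```bash
python3 - <<'E'
from h import *
C=cams();p=(.55505,.06117,.16253)
for y in(-.065,-.075): print(y,(proj(C,"side",W(p,(.075,y,.288)))-[200,90])*2.353)
print("orig grip", (proj(C,"side",W(p,(.075,.012,.288)))-[160,120])*3.3)
E
```

```text
-0.065 [176.20018772 178.00866027]
-0.075 [179.19722206 172.34309597]
orig grip [345.55033631 214.10043186]
```

>>> move_arm:
  commands:
    - [0, 0, 0.025, 0, 0.7]
    - [0, 0, 0.025, 0, 0.7]
    - [0, 0, 0.025, 0, 0.7]
    - [0, 0, 0.025, 0, 0.7]
    - [0, -0.001, 0.015, 0, 0.7]
    - [0, 0, 0.01, 0, 0.7]
    - [0, 0, 0.005, 0, 0.7]
    - [0, 0, 0, 0, 0.7]
    - [0, 0, 0, 0, 0.7]

```text
time: 8.35
ee_pos: [0.5293, -0.0555, 0.3886]
orientation: [180.0, -0.1, 9.3]
contact_force: [0.1, -0.8, 0.3]
gripper_width: 0.0594
grasp_force: 0.0
```

```bash
python3 g.py -0.045 -0.111 0.386
```

```text
t 8.35 cage TCP [-0.0443 -0.111   0.3886] ori [ 1.7998e+02 -7.0000e-02  9.3200e+00] F [ 0.1 -0.8  0.3] w 0.0594
tool shift [-0.0007  0.      0.0026]
q [ 28.9   8.1 -30.2 100.3   4.2  72.6 -82.9]
```

The shutter is at its stop (the prediction for y = −75 mm is 179.2,172.3). Now I close on the knob.

>>> move_arm:
  commands:
    - [-0.0005, 0, 0.002, 0, 0.4]
    - [0, 0, 0, 0, 0.3]
    - [0, 0, 0, 0, 0.25]
    - [0, 0, 0, 0, 0]
    - [0, 0, 0, 0, 0]
    - [0, 0, 0, 0, 0]
    - [0, 0, 0, 0, 0]

```text
time: 9.05
ee_pos: [0.5286, -0.0557, 0.3861]
orientation: [180.0, -0.0, 9.3]
contact_force: [-0.4, 0.4, 5.1]
gripper_width: 0.0165
grasp_force: 58.5
```

```bash
python3 g.py -0.045 -0.111 0.387
```

```text
t 9.05 cage TCP [-0.045  -0.111   0.3861] ori [ 1.7998e+02 -4.0000e-02  9.3200e+00] F [-0.4  0.4  5.1] w 0.0165
tool shift [ 0.     -0.     -0.0009]
q [ 28.9   8.1 -30.2 100.6   4.3  72.4 -82.9]
```

```bash
python3 - <<'E'
from cell import imaging
import cv2
a=imaging.get_image("side")["frame"][110:220,260:380,::-1]; cv2.imwrite("pics/s3.png",cv2.resize(a,(654,600),interpolation=cv2.INTER_CUBIC))
E
```

```text
(no output)
```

View pics/s3.png

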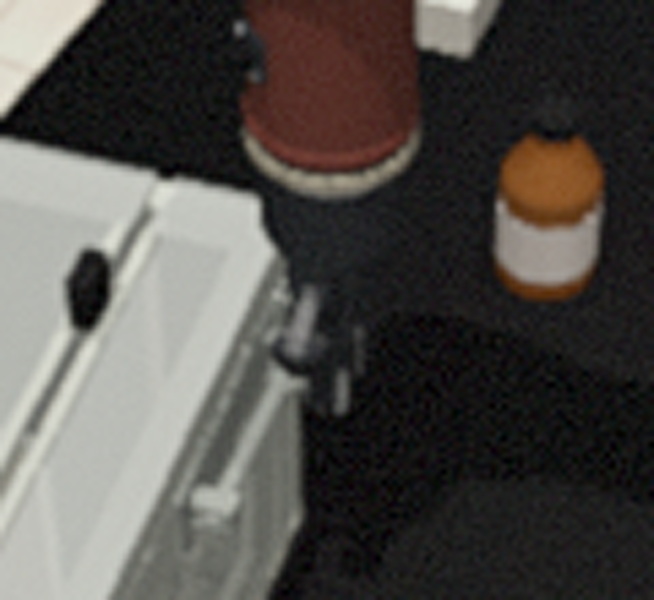

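The ball is enclosed between the fingers at about (320,370), so I'll lift gently and watch the force.

>>> move_arm:
  commands:
    - [0, 0, -0.002, 0, 0]
    - [0, 0, -0.002, 0, 0]
    - [0, 0, 0, 0, 0]
    - [0, 0, 0, 0, 0]

```text
time: 9.5
ee_pos: [0.5283, -0.0554, 0.3892]
orientation: [-180.0, 0.1, 9.3]
contact_force: [1.0, 1.5, -4.7]
gripper_width: 0.0165
grasp_force: 58.6
```

>>> move_arm:
  commands:
    - [0, 0, -0.002, 0, 0]
    - [0, 0, -0.002, 0, 0]
    - [0, 0, 0, 0, 0]
    - [0, 0, 0, 0, 0]

```text
time: 9.9
ee_pos: [0.5283, -0.0549, 0.3932]
orientation: [-179.9, 0.1, 9.4]
contact_force: [1.4, 4.8, -9.9]
gripper_width: 0.0169
grasp_force: 58.6
```

>>> move_arm:
  commands:
    - [0, -0.0015, -0.0005, 0, 0]
    - [0, -0.0015, -0.0005, 0, 0]
    - [0, 0, 0, 0, 0]

```text
time: 10.2
ee_pos: [0.5282, -0.0529, 0.3959]
orientation: [180.0, -0.1, 9.3]
contact_force: [-1.0, -0.6, 1.1]
gripper_width: 0.0169
grasp_force: 58.5
```

>>> move_arm:
  commands:
    - [0, -0.002, 0, 0, 0]
    - [0, -0.002, 0, 0, 0]
    - [0, 0, 0, 0, 0]

```text
time: 10.5
ee_pos: [0.5275, -0.0484, 0.3953]
orientation: [180.0, -0.1, 9.3]
contact_force: [-0.7, -1.5, 2.4]
gripper_width: 0.0168
grasp_force: 58.6
```

```bash
python3 g.py
```

```text
t 10.5 cage TCP [-0.045  -0.1037  0.3953] ori [ 1.7999e+02 -6.0000e-02  9.3300e+00] F [-0.7 -1.5  2.4] w 0.0168
q [ 28.6   7.5 -30.5 100.1   4.   73.4 -83.5]
```

The force stays low past the 2 mm of play, so the nib is clear of the lip. I'll go on pulling.

>>> move_arm:
  commands:
    - [0, -0.003, 0.0005, 0, 0]
    - [0, -0.003, 0.0005, 0, 0]
    - [0, -0.003, 0, 0, 0]
    - [0, -0.003, 0, 0, 0]
    - [0, 0, 0, 0, 0]

```text
time: 11.0
ee_pos: [0.5254, -0.036, 0.3939]
orientation: [-180.0, -0.0, 9.4]
contact_force: [-0.4, 1.2, 4.4]
gripper_width: 0.0166
grasp_force: 58.8
```

>>> move_arm:
  commands:
    - [0, -0.003, 0, 0, 0]
    - [0, -0.003, 0, 0, 0]
    - [0, -0.003, 0, 0, 0]
    - [0, -0.003, 0, 0, 0]
    - [0, 0, 0, 0, 0]

```text
time: 11.5
ee_pos: [0.5235, -0.0245, 0.394]
orientation: [-180.0, -0.0, 9.4]
contact_force: [-0.3, 0.5, 6.6]
gripper_width: 0.0168
grasp_force: 58.9
```

>>> move_arm:
  commands:
    - [0, -0.003, 0, 0, 0]
    - [0, -0.003, 0, 0, 0]
    - [0, -0.002, 0, 0, 0]
    - [0, 0, 0, 0, 0]

```text
time: 11.9
ee_pos: [0.5222, -0.0167, 0.3941]
orientation: [-180.0, -0.0, 9.3]
contact_force: [-0.2, -0.3, 7.0]
gripper_width: 0.0163
grasp_force: 58.9
```

```bash
python3 g.py
```

```text
t 11.9 cage TCP [-0.045  -0.0716  0.3941] ori [-1.80e+02 -4.00e-02  9.35e+00] F [-0.2 -0.3  7. ] w 0.0163
q [ 26.7   6.8 -31.9 101.1   3.8  73.1 -86.7]
```

Drawn about 37 mm with low forces. Next I swing the gate along its arc (per row 0.0275 rad, −6.0 mm x, −1.3 mm y), checking after the first part.

>>> move_arm:
  commands:
    - [-0.003, -0.0007, 0, 0.0137, 0]
    - [-0.003, -0.0006, 0, 0.0138, 0]
    - [0, 0, 0, 0, 0]

```text
time: 12.2
ee_pos: [0.5161, -0.0163, 0.3941]
orientation: [-180.0, -0.1, 7.7]
contact_force: [1.3, 0.2, 5.2]
gripper_width: 0.0168
grasp_force: 58.9
```

>>> move_arm:
  commands:
    - [-0.003, -0.0007, 0, 0.0137, 0]
    - [-0.003, -0.0006, 0, 0.0138, 0]
    - [-0.003, -0.0007, 0, 0.0137, 0]
    - [-0.003, -0.0006, 0, 0.0138, 0]
    - [0, 0, 0, 0, 0]

```text
time: 12.7
ee_pos: [0.5039, -0.0151, 0.3942]
orientation: [-180.0, -0.1, 4.6]
contact_force: [1.0, 1.0, 5.4]
gripper_width: 0.017
grasp_force: 58.9
```

```bash
python3 g.py
```

```text
t 12.7 cage TCP [-0.0628 -0.067   0.3942] ori [-1.7998e+02 -8.0000e-02  4.6000e+00] F [1.  1.  5.4] w 0.017
q [ 27.1   4.4 -31.7 103.4   2.4  72.8 -90.6]
```

The gate follows with about 1.3 N, as its springs should give, so I'll swing the rest.

>>> move_arm:
  commands:
    - [-0.006, -0.0013, 0, 0.0275, 0]
    - [-0.006, -0.0013, 0, 0.0275, 0]
    - [-0.006, -0.0013, 0, 0.0275, 0]
    - [-0.006, -0.0013, 0, 0.0275, 0]
    - [-0.006, -0.0013, 0, 0.0275, 0]
    - [-0.006, -0.0013, 0, 0.0275, 0]
    - [-0.006, -0.0013, 0, 0.0275, 0]
    - [0, 0, 0, 0, 0]
    - [0, 0, 0, 0, 0]
    - [0, 0, 0, 0, 0]

```text
time: 13.7
ee_pos: [0.4622, -0.006, 0.3941]
orientation: [-180.0, -0.1, -6.4]
contact_force: [1.1, 0.3, 6.2]
gripper_width: 0.0167
grasp_force: 58.9
```

```bash
python3 g.py; python3 - <<'E'
import numpy as np
from cell import arm,imaging
import cv2
s=arm.observe();P=np.array([.55505,.06117,.16253]);ca,sa=np.cos(P[2]),np.sin(P[2]);d=s["ee_pos"][:2]-P[:2]
x,y=ca*d[0]+sa*d[1],-sa*d[0]+ca*d[1]-.148
r=np.hypot(x,y); print("swing",np.arctan2(.045,.2196)*-1+np.arctan2(-x,-y), "r",r,np.hypot(.045,.2196))
f=lambda n:imaging.get_image(n)["frame"][:,:,::-1]
a=f("side")[110:310,160:390];b=f("top")[60:260,190:420]
cv2.imwrite("pics/c4.png",np.hstack([cv2.resize(i,(400,348),interpolation=cv2.INTER_CUBIC) for i in(a,b)]))
E
```

```text
t 13.7 cage TCP [-0.1025 -0.0513  0.3941] ori [-1.7997e+02 -8.0000e-02 -6.4000e+00] F [1.1 0.3 6.2] w 0.0167
q [  27.6   -1.1  -31.5  108.4   -0.6   72.5 -100.1]
swing 0.2728794218413392 r 0.22411178005130922 0.2241632440878745
```

View pics/c4.png

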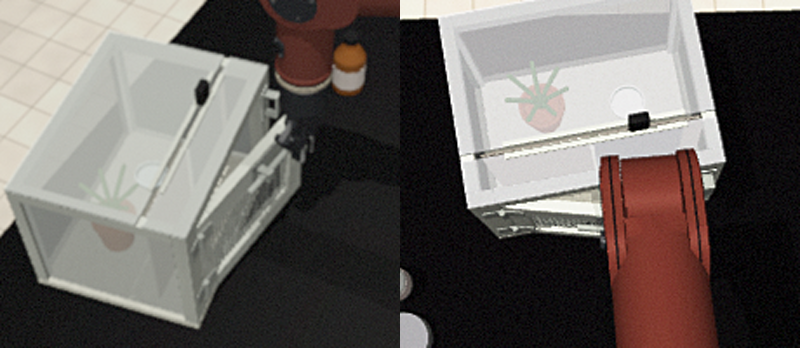

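The gate stands open with its free edge at (295,125) in the left panel, and the gripper holds the knob at (300,145). The shutter grip at (202,92) is at its closed end and the keeper is free. The swing is 0.273 rad, about 80 mm at the edge, with steady forces, so I'll hand in.

```bash
python3 -c "
from cell import order; print(order.close_job())"
```

```text
the job is handed in; nothing more can be done
None
```

The shutter is closed against its stop, the bolt was lifted and drawn about 37 mm, and the gate is held open about 80 mm (0.273 rad) in the gripper; the job was handed in at about 14 s.

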